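# Hang the sample pail on the weighing hook

## Task

Weigh the little sample pail: with a fingertip, swing its folded bail up until it stands upright while the pail stays standing where it is, then carry the pail by the bail to the weighing stand and hang it on the forked hook, the bail's wire lying at the bottom of both prongs and the pail hanging freely and still. The hook is a delicate load cell: set the weight on it softly, by feel, and let go only once it carries the pail, without dropping the pail onto it or pressing it down; keep the pail upright and leave the glassware and bottles around it where they are.

Things in the scene. Friction and masses are not known exactly. Their poses are not given: they have to be found in the camera images.
- pail: loose steel sample pail with clipped-on lid, 110 mm across (foot 98, lid 114), 80 mm tall to the flat lid; 0.36 to 0.49 kg with its bail, not known beforehand. Origin: centre of its underside, z up. Its bail pivots on ears at y = +-62 mm, z = 75 mm. Folded, the bar is about 12 mm clear of the wall on the pail's -x side, too close for a finger to go between from above: lift it from outside and below.
- bail (a joint): angle of the pail's swing bail about the pail's +y axis: 0 = folded, legs level towards the pail's -x (0 to 0.25 at the start); 1.571 = upright; 3.14 = folded to the other side. Stiff pivots (0.02 N m): it stays where it is left.
- bail_bar (a point): centre of the bail's cross-bar; its y axis runs along the bar. The bail is a square U of 6 mm wire: two legs reach 72 mm from the pivot axis to a straight bar 124 mm long, parallel to the pail's y. The bar's middle 44 mm carry a black sleeve 10 mm thick, to be gripped. Upright, the bar's centre is 147 mm above the pail's underside, 67 mm above the lid.
- stand: heavy fixed weighing stand. White base plate 190 x 120 x 12 mm (x -150 to +40 mm), 12 mm rod at the origin up to z = 257 mm, a clamp block on it at hand-set height, and from that a sprung forked hook reaching to the stand's -x, to be entered from its -x end: prongs in below the bar and above the lid. Origin on the rod's axis at table level, z up. The fork gives 1 mm per 4 N; over 12 N is too much.
- hook_nominal (a point): where the bar's centre rests when seated, at the clamp's nominal height: x -120, y 0, z 220 mm in the stand's frame, same axes. x, y are true, but the real seat is up to 17 mm lower or higher: find it by feel or eye. Two prongs of 7 mm rod at y +-36 mm end 20 mm beyond the seat; each has a V dip (34 mm wide along x, flat 10 mm floor), 12 mm from seat up to the lips, 10 mm down to its underside.
- bottle: bystander: white plastic bottle with blue cap, 66 mm across, 150 mm tall; origin at the centre of its underside
- washbottle: bystander: clear plastic bottle with white cap, 60 mm across, 140 mm tall; origin at the centre of its underside
- jar: bystander: small amber glass jar, 44 mm across, 60 mm tall; origin at the centre of its underside
- beaker: bystander: white beaker, 60 mm across, 80 mm tall; origin at the centre of its underside
- flask: bystander: conical glass flask, 80 mm across, 104 mm tall; origin at the centre of its underside
- mortar: bystander: white ceramic mortar bowl, 100 mm across, 50 mm tall; origin at the centre of its underside
There are look-alikes about, which are no part of the job. There is more than one size of the pail; the one meant has the size given above.

How it is judged:
By the outcome, as a careful person would: the job done as asked, in the order asked, and still so for the second after the job is handed in, with the robot touching nothing.
It also fails if it takes over 72 s, if anything falls off the work surface, if the arm or the gripper's body presses on something with over 40 N, if the wrist force passes 120 N, or if a joint passes its speed limit or range.

## Robot

A 6-joint arm with a two-finger parallel gripper is mounted at the origin on the work surface. World frame = base frame: x ahead of the robot, y to its left, z up, the work surface at z = 0. Lengths are in mm, angles in rad, forces in N, time in s.
With the tool pointing down it reaches from about 225 to 725 mm from the base axis. Payload 3.1 kg.
Tool frame: the origin (TCP) lies midway between the tips of the shut fingers; the grasp point (between the pads) lies robot.pinch_z behind it (robot.pinch_z is the distance from the TCP to the grasp point, in mm); z points along the fingers, y is the line along which they close (so a half turn about z gives the same grasp; the last joint's range is limited). The gripper opens to 85 mm and grips with 20 to 120 N. Pads are 22 mm wide; open, the fingers measure 114 mm over their backs; the gripper's body (76 mm by 85 mm) begins 54 mm behind the grasp point. The pads swing forward as they close: fully open they stand 13 mm farther back than shut.
Start: joints at [1.006, 0.048, 0.099, 1.622, 0, 1.443], TCP at [222.103, 475.697, 231.312] pointing down, gripper open.
Joint ranges: [-2.91, 2.91], [-0.99, 1.94], [-1.21, 1.42], [-2.12, 2.29], [-1.49, 1.47], [-3.14, 3.14]. Speed limits (rad/s): [2.79, 2.79, 3.14, 3.14, 3.14, 3.14].

## Interface

Orientations are given as a rotation vector (axis times angle).
In Python, from cell import robot gives the robot as it stands.
- The arm moves only by the tool jog_arm, never from a script. Its argument "deltas" is a list of rows, each an object with "offset": the shift along the tool's x, y, z in m, a list of three; "rot": the turn, a rotation vector about the tool's x, y, z in degrees, a list of three; "hand": the opening, from 0 (shut) to 1 (fully open). A call has 1 to 20 rows; each row is the pose to reach, as a shift and turn from the pose commanded when the call began, along the tool's axes at that moment; what a row does not reach only later rows make up. A row lasts 1/8 s, in which the tool goes at most 62.5 mm and 10.7 degrees, less where a joint would pass 70% of its speed; a pose out of reach is approached as far as the arm can. A call with a gripper value outside its range is refused whole. The fingers move at their own pace and stop on an object; "squeeze" is the grip in N (left out, the last holds). Time passes only in rows, so rows that repeat a pose let the fingers close. It gives the time, the measured TCP pose, the force and the opening at its end, in the units of the state.
- robot.get_obs(): the state, without advancing time (a new reading comes with each control period).
- robot.read_camera(name): name is "scene" or "top" or "wrist"; returns the picture (420x560x3 uint8, red, green, blue); there is no depth.
- robot.calibration(name): a dict with "mtx" (3x3 intrinsics, pixels), "distortion" ([k1, k2, p1, p2, k3] as OpenCV has them; the pictures are not rectified), "world_to_cam" (4x4, takes a point from world to camera coordinates); the wrist camera has in their place "hand_eye" (4x4, takes a point from camera to tool coordinates, whose origin is the TCP and whose axes are the flange's). Camera axes: x right, y down, z forward; pixel columns grow to the right and rows downward; lengths in mm; the calibration is good to about 2 mm. A picture is of the moment at which its call begins: read the wrist's pose just before it. calibration takes no time and is no camera call.
- robot.hand_in(): hands the job in, once; it reports no verdict.
The state is a dict: "clock": time; "q": joint angles; "qvel": joint speeds; "joint_efforts": joint torques, N m; "position": TCP position; "tcp_rot": TCP orientation; "ft_force": force on the tool from outside, world axes, zero at the start; "wrist_torque": the same for the moment, N m; "opening": finger opening in mm.
Only numpy, scipy, OpenCV 4.12 (cv2) and the standard library are available. Lean on these libraries where they do the work, as an engineer would, in place of code of your own. Each camera call takes 0.05 s, during which the arm holds its last target. There are 200 camera calls.

## Working session

There is one attempt and no reset: what is moved stays moved. The work goes in short steps, Python scripts to look and compute and a tool call to move; the robot and the scene stay as the last step left them, time stands still between calls to the robot, and variables do not carry over. Pictures are saved under pics/ and viewed, on a budget of 10 in all, crops included, one or two more only if the job needs it, and the job is handed in when it is done.

Besides the shell and the picture viewer there is one more tool, called after "Request:" as name([rows], argument=value, ...), one row to a line, values as JSON. jog_arm: Moves the arm, as the interface text tells. Its arguments: {"type":"object","properties":{"deltas":{"type":"array","items":{"type":"object","properties":{"offset":{"type":"array","items":{"type":"number"}},"rot":{"type":"array","items":{"type":"number"}},"hand":{"type":"number"}}}},"squeeze":{"type":"number"}},"required":["deltas"]}

```bash
ls; mkdir -p pics
python3 - <<'E'
from cell import robot
import cv2
o=robot.get_obs();print(o, robot.pinch_z)
for n in("scene","top"):
    c=robot.calibration(n);print(n,c)
    cv2.imwrite(f"pics/{n}0.png",cv2.resize(robot.read_camera(n)[:,:,::-1],(800,600),interpolation=cv2.INTER_CUBIC))
print(robot.calibration("wrist"))
E
```

```text
pics
{'clock': 0.0, 'q': array([1.00620954e+00, 4.87521001e-02, 9.75674609e-02, 1.62201255e+00,
       7.90072836e-06, 1.44299577e+00]), 'qvel': array([ 0.00145357, -0.00095229,  0.0013601 , -0.00025946, -0.0010708 ,
        0.00024553]), 'joint_efforts': array([-6.37315934e-04, -3.38778770e+01,  3.20017684e+01,  2.01171072e-02,
       -1.94576987e-04, -6.50716387e-06]), 'position': array([221.76218575, 475.17312936, 230.10125052]), 'tcp_rot': array([-0.68048265, -3.06616544,  0.00354239]), 'ft_force': array([ 0.13540954, -0.46088209, -0.37606668]), 'wrist_torque': array([ 0.03468692,  0.00915826, -0.00464809]), 'opening': 85.10977373108688} 18.700000000000003
scene {'mtx': array([[440.89711573,   0.        , 282.8824906 ],
       [  0.        , 440.89711573, 217.72397939],
       [  0.        ,   0.        ,   1.        ]]), 'distortion': array([-0.01794875,  0.        ,  0.        ,  0.        ,  0.        ]), 'world_to_cam': array([[ 4.48752092e-01,  8.93400849e-01, -2.13654528e-02,
        -2.73205175e+02],
       [ 4.57493117e-01, -2.50203313e-01, -8.53286792e-01,
        -1.316
[... 701 characters left out ...]
61e+03],
       [ 0.00000000e+00,  0.00000000e+00,  0.00000000e+00,
         1.00000000e+00]])}
{'mtx': array([[356.40862603,   0.        , 276.75688528],
       [  0.        , 356.40862603, 209.8515789 ],
       [  0.        ,   0.        ,   1.        ]]), 'distortion': array([-0.01956878,  0.        ,  0.        ,  0.        ,  0.        ]), 'hand_eye': array([[-6.70478799e-04, -9.66083125e-01, -2.58230415e-01,
         6.65821131e+01],
       [ 9.99999459e-01, -8.53155135e-04,  5.95361095e-04,
        -4.81861876e-01],
       [-7.95478911e-04, -2.58229876e-01,  9.66083174e-01,
        -1.43704791e+02],
       [ 0.00000000e+00,  0.00000000e+00,  0.00000000e+00,
         1.00000000e+00]])}
```

View pics/top0.png

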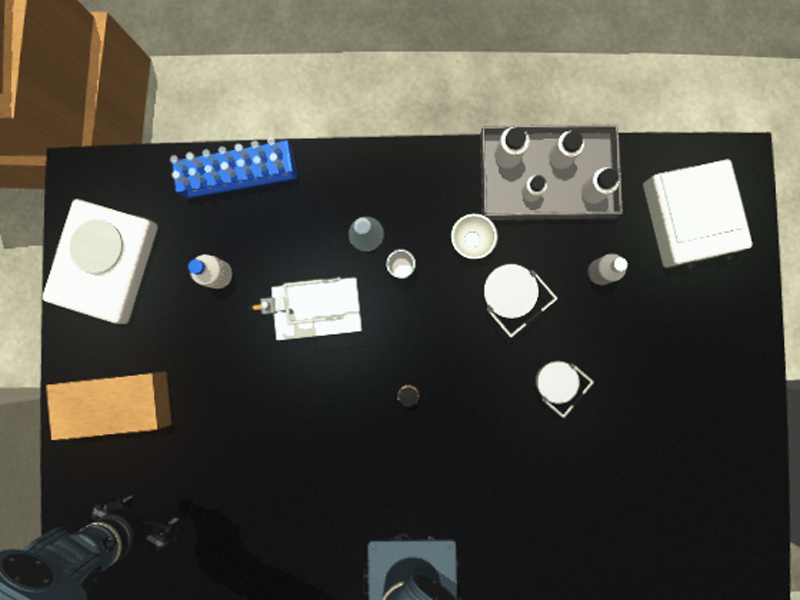

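View pics/scene0.png

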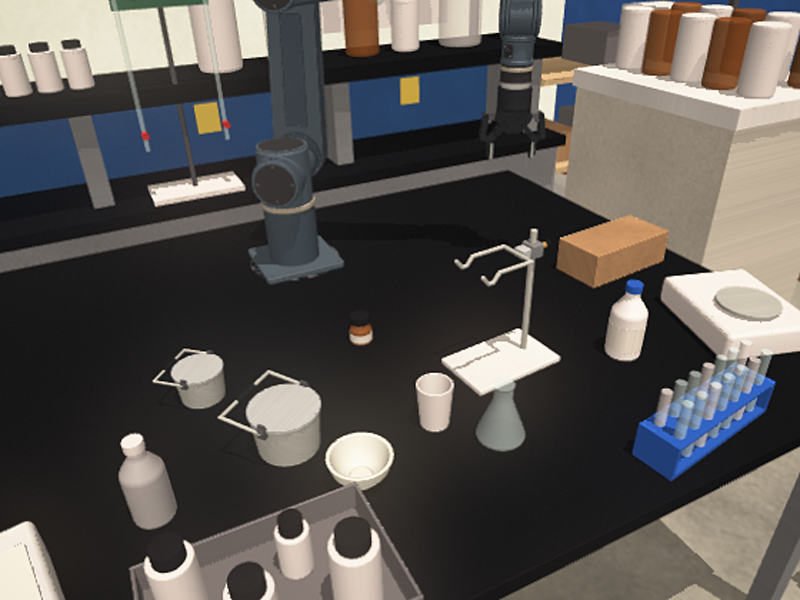

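The top picture shows two look-alike pails: the large one at (511,291) and a small one at (558,382). The large lid measures about 54 px, or roughly 112 mm, so it is the one meant; the small one is about 88 mm. The stand's base is at (317,308), with its rod around (275,305) and the fork pointing image-right. I'll check both in close crops.

```bash
cat > h.py <<'E'
from cell import robot
import cv2, numpy as np
from scipy.spatial.transform import Rotation as R
def ray(n,uv,T=None):
    c=robot.calibration(n)
    p=cv2.undistortPoints(np.array([[uv]],float),c["mtx"],c["distortion"])[0,0]
    d=np.array([p[0],p[1],1.])
    if n=="wrist": W=T@c["hand_eye"]
    else: W=np.linalg.inv(c["world_to_cam"])
    return W[:3,3],W[:3,:3]@d
def atz(n,uv,z,T=None):
    o,d=ray(n,uv,T); return o+d*(z-o[2])/d[2]
def proj(n,P,T=None):
    c=robot.calibration(n)
    M=np.linalg.inv(T@c["hand_eye"]) if n=="wrist" else c["world_to_cam"]
    return cv2.projectPoints(np.array(P,float).reshape(-1,1,3),cv2.Rodrigues(M[:3,:3])[0],M[:3,3],c["mtx"],c["distortion"])[0][:,0]
def pose(o=None):
    o=o or robot.get_obs(); T=np.eye(4);T[:3,:3]=R.from_rotvec(o["tcp_rot"]).as_matrix();T[:3,3]=o["position"];return T
def tri(a,b):
    (o1,d1),(o2,d2)=a,b
    s=np.linalg.lstsq(np.c_[d1,-d2],o2-o1,rcond=None)[0]
    p,q=o1+s[0]*d1,o2+s[1]*d2
    return (p+q)/2,np.linalg.norm(p-q)
def tile(im,u,v,w,h,k):
    t=cv2.resize(im[v:v+h,u:u+w,::-1],None,fx=k,fy=k,interpolation=cv2.INTER_CUBIC)
    for i in range(0,w,20): cv2.putText(t,str(u+i),(i*k,8),0,.3,(0,255,255)); cv2.line(t,(i*k,8),(i*k,14),(0,255,255))
    for j in range(0,h,20): cv2.putText(t,str(v+j),(0,j*k+4),0,.3,(0,255,255)); cv2.line(t,(20,j*k),(26,j*k),(0,255,255))
    return t
E
python3 - <<'E'
from h import *
t=robot.read_camera("top");s=robot.read_camera("scene")
g=lambda im:np.clip((im/255.)**.6*255,0,255).astype(np.uint8)
t,s=g(t),g(s)
m=np.vstack([np.hstack([tile(t,325,170,100,75,4),tile(t,165,180,100,75,4)]),np.hstack([tile(s,145,255,100,75,4),tile(s,300,155,100,75,4)])])
cv2.imwrite("pics/m1.png",m)
E
```

```text
(no output)
```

View pics/m1.png

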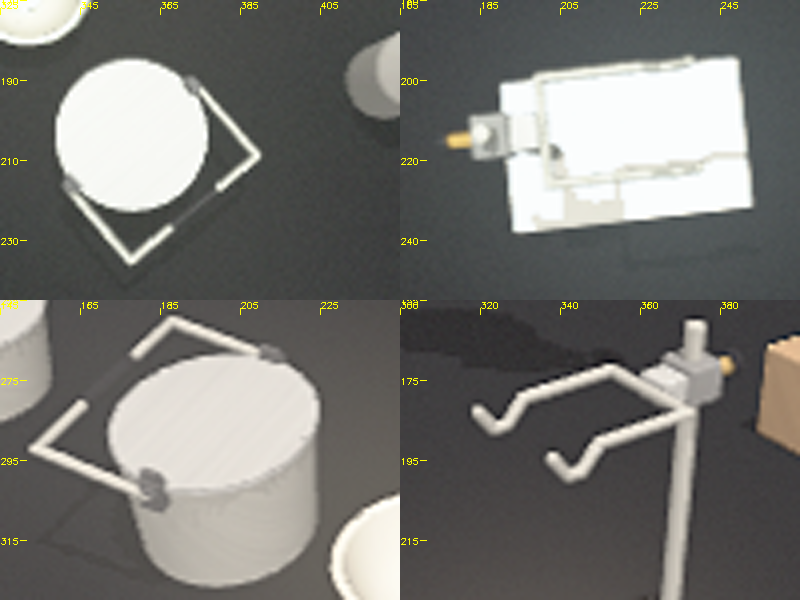

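Crop check: the big pail is at the correct size, with sleeve visible as the dark gap in the bar (sleeve about (375,222) top px), bail folded toward lower right. The fork's prongs point image-right in the top view, dips at scene (343,199) and (324,187).

Run:
```python
from h import *
from scipy.optimize import least_squares
T=lambda x,y:(325+x/4,170+y/4); S=lambda x,y:(145+x/4,255+(y-300)/4)
TT=lambda x,y:(165+(x-400)/4,180+y/4); SS=lambda x,y:(300+(x-400)/4,155+(y-300)/4)
print("lid",atz("top",T(132,135),80))
# corners A: top(259,154)/scene(35,449)?; ambiguous, print both pairings
for a,b in [((259,154),(35,449)),((131,262),(35,449)),((259,154),(172,320)),((131,262),(172,320)),((193,85),(150,493)),((70,186),(272,354))]:
    print(a,b,tri(ray("top",T(*a)),ray("scene",S(*b))))
# pail fit
def model(p):
    x,y,yaw,a=p;c,s=np.cos(yaw),np.sin(yaw)
    L=[(0,0,80)]+[(-72*np.cos(a),sy*62,75+72*np.sin(a)) for sy in(1,-1)]+[(0,sy*66,75) for sy in(1,-1)]
    L=np.array(L,float);L[:,:2]=L[:,:2]@np.array([[c,s],[-s,c]])+[x,y];return L
obsT=np.array([T(132,135),T(131,262),T(259,154),T(70,186),T(193,85)])
obsS=np.array([S(172,320),S(35,449),S(272,354),S(150,493)])
# image right=-y: pail -x points to (-x,-y) world
l=atz("top",T(132,135),80)
for sw in(0,1):
  def f(p):
    L=model(p);oT,oS=obsT.copy(),obsS.copy()
    if sw: oT=oT[[0,2,1,4,3]];oS=oS[[1,0,3,2]]
    return np.r_[(proj("top",L)-oT).ravel(),(proj("scene",L[1:])-oS).ravel()]
  for y0 in(0.7,-2.4,2.3,-.8):
    r=least_squares(f,[l[0],l[1],y0,.1],loss="soft_l1")
    if r.cost<200:print(sw,r.x,r.cost,np.round(r.fun,1),"\n",model(r.x))
# stand
loc=np.array([(40,60,12),(-150,60,12),(-150,-60,12),(40,-60,12),(0,0,257)],float)
px=[TT(500,85),TT(738,58),TT(752,206),TT(514,232)]
W=np.array([atz("top",p,12) for p in px]);print(W)
for sg in(1,-1):
  def f(p):
    c,s=np.cos(p[2]),np.sin(p[2]);L=loc*[1,sg,1];L[:,:2]=L[:,:2]@np.array([[c,s],[-s,c]])+p[:2]
    return np.r_[(proj("top",L[:4])-np.array(px)).ravel(),(proj("scene",L[4:])-[SS(694,322)]).ravel()]
  r=least_squares(f,[W[0,0],W[0,1],1.5])
  print("stand",sg,r.x,r.cost,np.round(r.fun,1))
p=r.x;c,s=np.cos(p[2]),np.sin(p[2])
print("seat xy",p[:2]+np.array([c,s])*-120)
# seat height from dip pixels: intersect
for pix in[SS(571,478),SS(496,430)]:
  for sy in(36,-36):
    xy=p[:2]+np.array([c*-120-s*sy,s*-120+c*sy])
    zs=np.arange(190,240,.5);q=proj("scene",[(xy[0],xy[1],z) for z in zs]);d=np.linalg.norm(q-pix,axis=1);i=d.argmin();print(pix,sy,"rod z",zs[i],d[i],"seat",zs[i]+6.5)
```

```text
lid [ 630.38012209 -218.36371483   80.        ]
(259, 154) (35, 449) (array([ 614.6022082 , -312.98029139,   78.92770572]), np.float64(1.0630309488657108))
(131, 262) (35, 449) (array([ 528.34510985, -266.38321911,   -2.27365796]), np.float64(78.83059934670817))
(259, 154) (172, 320) (array([ 619.76446913, -263.54824889,  153.51114796]), np.float64(68.42685239707059))
(131, 262) (172, 320) (array([ 535.69080132, -214.4826209 ,   78.26923861]), np.float64(1.7676925271729174))
(193, 85) (150, 493) (array([ 668.40755155, -266.13965382,   70.8096311 ]), np.float64(1.7185460308828906))
(70, 186) (272, 354) (array([ 593.20414412, -171.2498875 ,   76.49396228]), np.float64(0.233014503695474))
0 [ 6.30969285e+02 -2.18245423e+02  6.85613548e-01  5.20466996e-02] 5.2416346818048645 [-0.  -0.2  0.2 -0.2 -0.6 -0.  -1.4  1.4  1.  -1.7 -0.9  0.1  0.3 -0.1
  1.1 -0.9 -1.6  0.3] 
 [[ 630.96928494 -218.24542303   80.        ]
 [ 536.05936006 -215.7804466    78.74567076]
 [ 614.56971648 -311.76025663   78.74567076]
 [ 589.18151459 -167.1593951    75.        ]
 [ 672.7570553  -269.33145095   75.        
[... 2392 characters left out ...]
]
[[653.68172634 303.50975038  12.        ]
 [671.47151292 113.30632502  12.        ]
 [554.22345106 103.67058397  12.        ]
 [536.74981875 292.80489277  12.        ]]
stand 1 [599.30838597 258.51652861   1.6761964 ] 2801.644289380763 [  3.8  37.2   3.7  36.6  -4.3 -38.   -3.8 -37.1  -0.4  -0.4]
stand -1 [599.53909749 258.36537892   1.66003772] 0.5578078265110268 [-0.  -0.6 -0.3 -0.4  0.   0.3 -0.   0.2 -0.4 -0.4]
seat xy [610.2338558  138.84290344]
(342.75, 199.5) 36 rod z 190.0 20.34940119426027 seat 196.5
(342.75, 199.5) -36 rod z 200.5 0.23948847774137666 seat 207.0
(324.0, 187.5) 36 rod z 201.0 0.18915558895080264 seat 207.5
(324.0, 187.5) -36 rod z 229.0 19.15103102319785 seat 235.5
```

```bash
cat >> h.py <<'E'
import os
CF="cmd.npy"
def tool(yaw_y,tilt,p):  # yaw (deg) of tool y when pointing down, tilt tip toward tool y
    y=np.radians(yaw_y);Y=np.array([np.cos(y),np.sin(y),0]);Z=np.array([0,0,-1.]);X=np.cross(Y,Z)
    T=np.eye(4);T[:3,:3]=np.c_[X,Y,Z]@R.from_rotvec([-np.radians(tilt),0,0]).as_matrix();T[:3,3]=p;return T
def go(targets,save=True):
    C=np.load(CF) if os.path.exists(CF) else tool(64.93,0,[222.103,475.697,231.312])
    for G in targets:
        D=np.linalg.inv(C)@G
        o=np.round(D[:3,3]/1000,4);r=np.round(np.degrees(R.from_matrix(D[:3,:3]).as_rotvec()),1)
        print("offset",o.tolist(),"rot",r.tolist())
    if save:
        D=np.eye(4);D[:3,3]=o*1000;D[:3,:3]=R.from_rotvec(np.radians(r)).as_matrix();np.save(CF,C@D)
E
python3 - <<'E'
from h import *
print(pose());print(tool(64.93,0,[0,0,0]))
go([tool(39.3,0,[544,-289,231])])
E
```

```text
[[-9.06092828e-01  4.23078162e-01 -8.10061843e-04  2.21894849e+02]
 [ 4.23078895e-01  9.06091939e-01 -1.28357182e-03  4.75361317e+02]
 [ 1.90939299e-04 -1.50575529e-03 -9.99998848e-01  2.30545749e+02]
 [ 0.00000000e+00  0.00000000e+00  0.00000000e+00  1.00000000e+00]]
[[-0.90579079  0.42372521  0.          0.        ]
 [ 0.42372521  0.90579079  0.          0.        ]
 [ 0.          0.         -1.          0.        ]
 [ 0.          0.          0.          1.        ]]
offset [-0.6156, -0.5563, 0.0003] rot [0.0, 0.0, 25.6]
```

Request:
jog_arm([
  {"offset": [-0.6156, -0.5563, 0.0003], "rot": [0, 0, 25.6], "hand": 0},
  {"offset": [-0.6156, -0.5563, 0.0003], "rot": [0, 0, 25.6], "hand": 0},
  {"offset": [-0.6156, -0.5563, 0.0003], "rot": [0, 0, 25.6], "hand": 0},
  {"offset": [-0.6156, -0.5563, 0.0003], "rot": [0, 0, 25.6], "hand": 0},
  {"offset": [-0.6156, -0.5563, 0.0003], "rot": [0, 0, 25.6], "hand": 0},
  {"offset": [-0.6156, -0.5563, 0.0003], "rot": [0, 0, 25.6], "hand": 0},
  {"offset": [-0.6156, -0.5563, 0.0003], "rot": [0, 0, 25.6], "hand": 0},
  {"offset": [-0.6156, -0.5563, 0.0003], "rot": [0, 0, 25.6], "hand": 0},
  {"offset": [-0.6156, -0.5563, 0.0003], "rot": [0, 0, 25.6], "hand": 0},
  {"offset": [-0.6156, -0.5563, 0.0003], "rot": [0, 0, 25.6], "hand": 0},
  {"offset": [-0.6156, -0.5563, 0.0003], "rot": [0, 0, 25.6], "hand": 0},
  {"offset": [-0.6156, -0.5563, 0.0003], "rot": [0, 0, 25.6], "hand": 0},
  {"offset": [-0.6156, -0.5563, 0.0003], "rot": [0, 0, 25.6], "hand": 0},
  {"offset": [-0.6156, -0.5563, 0.0003], "rot": [0, 0, 25.6], "hand": 0},
  {"offset": [-0.6156, -0.5563, 0.0003], "rot": [0, 0, 25.6], "hand": 0},
  {"offset": [-0.6156, -0.5563, 0.0003], "rot": [0, 0, 25.6], "hand": 0},
  {"offset": [-0.6156, -0.5563, 0.0003], "rot": [0, 0, 25.6], "hand": 0},
  {"offset": [-0.6156, -0.5563, 0.0003], "rot": [0, 0, 25.6], "hand": 0},
  {"offset": [-0.6156, -0.5563, 0.0003], "rot": [0, 0, 25.6], "hand": 0},
])

```text
clock: 2.58
position: [544.6, -288.2, 231.5]
tcp_rot: [1.342, 2.84, -0.0]
ft_force: [-0.2, -0.9, 0.9]
opening: 0.1
```

Run:
```python
from h import *
T=pose();im=robot.read_camera("wrist")
print(np.round(T[:3,3],1),np.round(np.load(CF)[:3,3],1));np.save("Tw1.npy",T)
g=np.clip((im/255.)**.7*255,0,255).astype(np.uint8)
cv2.imwrite("pics/w1.png",cv2.resize(tile(g,0,0,560,420,1),(800,600),interpolation=cv2.INTER_CUBIC))
np.save("w1.npy",im)
yaw=.6856;a=.052;c,s=np.cos(yaw),np.sin(yaw)
L=np.array([(0,0,80),(-72,62,78.7),(-72,-62,78.7),(-72,22,78.7),(-72,-22,78.7)],float);L[:,:2]=L[:,:2]@np.array([[c,s],[-s,c]])+[631,-218.2]
print(np.round(proj("wrist",L,T)*800/560,0))
```

```text
[ 544.6 -288.2  231.5] [ 544. -289.  231.]
[[583. 280.]
 [466. 173.]
 [459. 376.]
 [464. 243.]
 [461. 315.]]
```

View pics/w1.png

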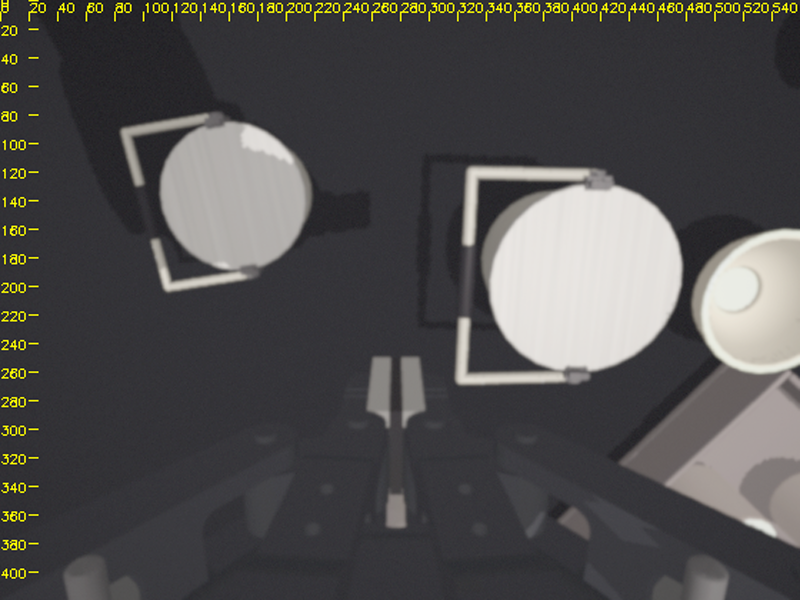

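Wrist view: the target pail's lid is centred near (587,278), the bar corners are at (470,173) and (461,378), and the sleeve spans y 245–318. The prediction agrees within about 2 mm. Next I refine the pose and plan the swing.

```bash
cat >> h.py <<'E'
def swing(P,a,clr,L,th=45,half=8.5):
    x,y,yaw,_=P; t=np.radians(th);n=np.array([np.cos(t),np.sin(t)]);d=np.array([np.sin(t),-np.cos(t)])
    b=np.array([-72*np.cos(a),75+72*np.sin(a)])-n*(5+half+clr)+d*L
    return tool(np.degrees(yaw),th,[x+b[0]*np.cos(yaw),y+b[0]*np.sin(yaw),b[1]])
E
python3 - <<'E'
from h import *
from scipy.optimize import least_squares
T=np.load("Tw1.npy")
ob=np.array([(587,278.),(470,173),(461,378),(468.5,245),(464.5,318)])*.7
def model(p):
    x,y,yaw,a=p;c,s=np.cos(yaw),np.sin(yaw);X,Z=-72*np.cos(a),75+72*np.sin(a)
    L=np.array([(0,0,80),(X,62,Z),(X,-62,Z),(X,22,Z),(X,-22,Z)],float);L[:,:2]=L[:,:2]@np.array([[c,s],[-s,c]])+[x,y];return L
f=lambda p:np.r_[(proj("wrist",model(p),T)-ob).ravel(),(np.array(p)-[631,-218.2,.685,.052])/[3,3,.05,.05]]
r=least_squares(f,[631,-218.2,.685,.052],x_scale=[1,1,.01,.01]);P=r.x;print(P,np.round(r.fun,1),model(P)[[1,2]].mean(0));np.save("P.npy",P)
for a,c,L in[(P[3],25,13),(P[3],25,13)]:
    G=swing(P,a,c,L);print(np.round(G[:3,3]))
U=swing(P,P[3],25,13);U[:3,3]-=U[:3,2]*100  # back along tool
go([U,G])
E
```

```text
[ 6.32014655e+02 -2.17110063e+02  6.89462667e-01  9.45486748e-02] [-0.8  1.5 -0.1  0.   1.2  0.1 -0.7 -0.7  0.3 -0.9  0.3  0.4  0.1  0.9] [ 576.70845093 -262.70633088   81.79736656]
[ 563. -274.   45.]
[ 563. -274.   45.]
offset [-0.0006, -0.0467, 0.1149] rot [-45.0, 0.1, -0.2]
offset [-0.0004, 0.024, 0.1856] rot [-45.0, 0.1, -0.2]
```

Request:
jog_arm([
  {"offset": [-0.0006, -0.0467, 0.05], "rot": [-11, 0, 0], "hand": 0},
  {"offset": [-0.0006, -0.0467, 0.07], "rot": [-22, 0, 0], "hand": 0},
  {"offset": [-0.0006, -0.0467, 0.09], "rot": [-33, 0, 0], "hand": 0},
  {"offset": [-0.0006, -0.0467, 0.1149], "rot": [-45, 0.1, -0.2], "hand": 0},
  {"offset": [-0.0006, -0.0467, 0.1149], "rot": [-45, 0.1, -0.2], "hand": 0},
  {"offset": [-0.0006, -0.0467, 0.1149], "rot": [-45, 0.1, -0.2], "hand": 0},
  {"offset": [-0.0005, -0.023, 0.1385], "rot": [-45, 0.1, -0.2], "hand": 0},
  {"offset": [-0.0005, 0.0, 0.1615], "rot": [-45, 0.1, -0.2], "hand": 0},
  {"offset": [-0.0004, 0.024, 0.1856], "rot": [-45, 0.1, -0.2], "hand": 0},
  {"offset": [-0.0004, 0.024, 0.1856], "rot": [-45, 0.1, -0.2], "hand": 0},
  {"offset": [-0.0004, 0.024, 0.1856], "rot": [-45, 0.1, -0.2], "hand": 0},
])

```text
clock: 4.0
position: [564.9, -274.4, 48.1]
tcp_rot: [1.117, 2.385, 0.984]
ft_force: [0.1, -0.9, -0.2]
opening: 0.1
```

Run:
```python
from h import *
C=np.load(CF);T=pose();print(np.round(T[:3,3]-C[:3,3],1),np.round(np.degrees(R.from_matrix(C[:3,:3].T@T[:3,:3]).as_rotvec()),2),robot.get_obs()["clock"])
t=robot.read_camera("scene");im=robot.read_camera("wrist")
g=lambda im:np.clip((im/255.)**.6*255,0,255).astype(np.uint8)
cv2.imwrite("pics/m2.png",np.hstack([tile(g(t),125,235,100,150,4),tile(g(im),200,20,200,300,2)]))
P=np.load("P.npy")
go([swing(P,P[3],0,13)]+[swing(P,P[3]+k*(1.571-P[3])/9,-1,13) for k in range(1,10)],save=False)
```

```text
[ 2.1 -0.2  2.7] [ 0.04 -0.07 -0.29] 4.0
offset [-0.0, 0.025, -0.0] rot [0.0, -0.0, 0.0]
offset [-0.0, 0.0356, -0.0067] rot [0.0, -0.0, 0.0]
offset [-0.0, 0.0463, -0.0118] rot [0.0, -0.0, 0.0]
offset [-0.0, 0.0576, -0.0151] rot [0.0, -0.0, 0.0]
offset [-0.0, 0.0693, -0.0165] rot [0.0, -0.0, 0.0]
offset [-0.0, 0.0811, -0.0159] rot [0.0, -0.0, 0.0]
offset [-0.0, 0.0927, -0.0134] rot [0.0, -0.0, 0.0]
offset [-0.0001, 0.1036, -0.0091] rot [0.0, -0.0, 0.0]
offset [-0.0001, 0.1138, -0.003] rot [0.0, -0.0, 0.0]
offset [-0.0001, 0.1228, 0.0046] rot [0.0, -0.0, 0.0]
```

View pics/m2.png

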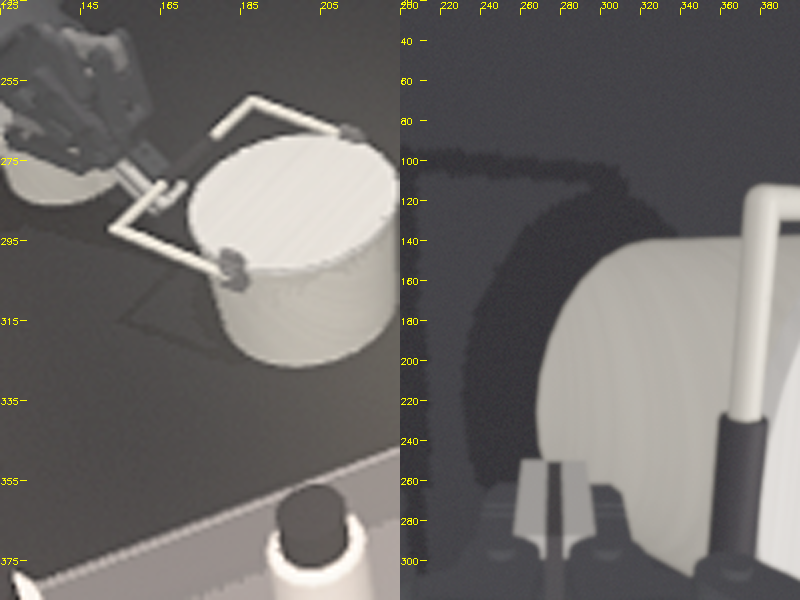

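Request:
jog_arm([
  {"offset": [0, 0.01, 0], "rot": [0, 0, 0], "hand": 0},
  {"offset": [0, 0.018, 0], "rot": [0, 0, 0], "hand": 0},
  {"offset": [0, 0.025, 0], "rot": [0, 0, 0], "hand": 0},
  {"offset": [0, 0.03, -0.0035], "rot": [0, 0, 0], "hand": 0},
  {"offset": [0, 0.0356, -0.0067], "rot": [0, 0, 0], "hand": 0},
  {"offset": [0, 0.041, -0.0095], "rot": [0, 0, 0], "hand": 0},
  {"offset": [0, 0.0463, -0.0118], "rot": [0, 0, 0], "hand": 0},
  {"offset": [0, 0.052, -0.0136], "rot": [0, 0, 0], "hand": 0},
  {"offset": [0, 0.0576, -0.0151], "rot": [0, 0, 0], "hand": 0},
  {"offset": [0, 0.0635, -0.016], "rot": [0, 0, 0], "hand": 0},
  {"offset": [0, 0.0693, -0.0165], "rot": [0, 0, 0], "hand": 0},
])

```text
clock: 5.48
position: [592.4, -249.9, 106.4]
tcp_rot: [1.122, 2.384, 0.988]
ft_force: [-0.6, 0.2, -0.1]
opening: -0.4
```

Run:
```python
from h import *
t=robot.read_camera("scene");im=robot.read_camera("wrist")
g=lambda im:np.clip((im/255.)**.6*255,0,255).astype(np.uint8)
cv2.imwrite("pics/m3.png",np.hstack([tile(g(t),125,235,100,150,4),tile(g(im),200,20,200,300,2)]))
```

```text
(no output)
```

View pics/m3.png

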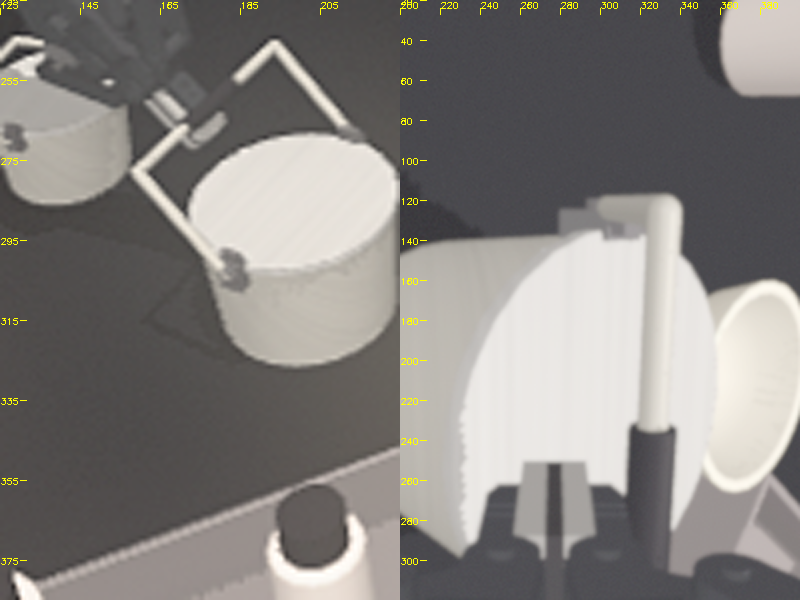

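The bail is up about 40–45° with the finger under the sleeve, the pail unmoved and the force negligible. I'll continue the arc.

Request:
jog_arm([
  {"offset": [0, 0.0058, 0.0006], "rot": [0, 0, 0], "hand": 0},
  {"offset": [0, 0.0116, 0.0018], "rot": [0, 0, 0], "hand": 0},
  {"offset": [0, 0.0174, 0.0031], "rot": [0, 0, 0], "hand": 0},
  {"offset": [0, 0.023, 0.0051], "rot": [0, 0, 0], "hand": 0},
  {"offset": [0, 0.0283, 0.0074], "rot": [0, 0, 0], "hand": 0},
  {"offset": [0, 0.0335, 0.0103], "rot": [0, 0, 0], "hand": 0},
  {"offset": [0, 0.0385, 0.0135], "rot": [0, 0, 0], "hand": 0},
  {"offset": [0, 0.043, 0.017], "rot": [0, 0, 0], "hand": 0},
  {"offset": [0, 0.045, 0.019], "rot": [0, 0, 0], "hand": 0},
  {"offset": [0, 0.045, 0.019], "rot": [0, 0, 0], "hand": 0},
])

```text
clock: 6.82
position: [627.1, -220.9, 124.4]
tcp_rot: [1.122, 2.385, 0.988]
ft_force: [-0.1, -0.1, 0.2]
opening: 0.0
```

Run:
```python
from h import *
C=np.load(CF);D=np.eye(4);D[:3,3]=[0,.0693*1e3+45,-16.5+19];C=C@D;np.save(CF,C);print(C[:3,3],pose()[:3,3])
np.save("Tw4.npy",pose());im=robot.read_camera("wrist");t=robot.read_camera("scene");tp=robot.read_camera("top")
g=lambda im:np.clip((im/255.)**.6*255,0,255).astype(np.uint8)
cv2.imwrite("pics/m4.png",np.hstack([np.vstack([tile(g(t),125,220,100,75,4),tile(g(tp),325,170,100,75,4)]),tile(g(im),200,20,200,300,2)]))
```

```text
[ 626.50575934 -221.56830157  124.46665733] [ 627.12917539 -220.92809751  124.42457782]
```

View pics/m4.png

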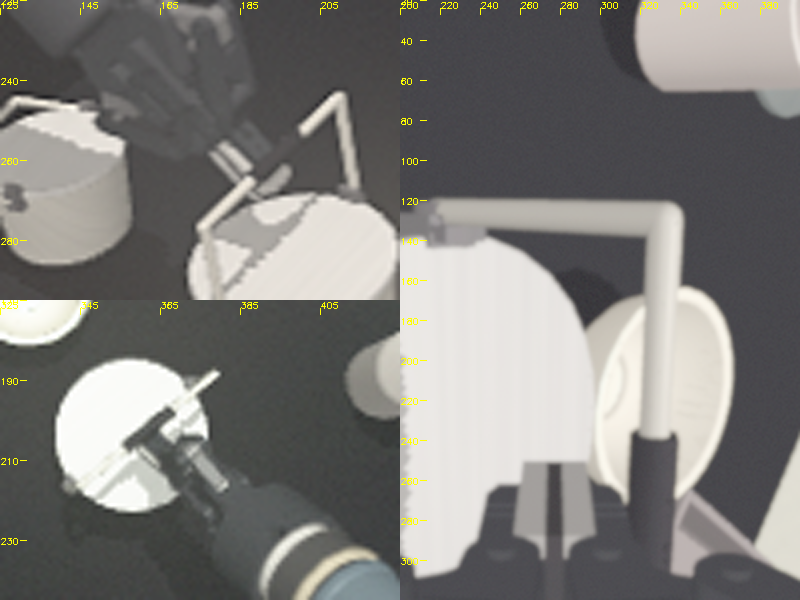

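Run:
```python
from h import *
P=np.load("P.npy");c,s=np.cos(P[2]),np.sin(P[2])
def pt(a,y):
    X,Z=-72*np.cos(a),75+72*np.sin(a);return (P[0]+X*c-y*s,P[1]+X*s+y*c,Z)
T=np.load("Tw4.npy")
for a in np.radians([65,70,75,80,85,90,95]):
    q=proj("scene",[pt(a,62),pt(a,-62)]);t=proj("top",[pt(a,-62)]);w=proj("wrist",[pt(a,62),pt(a,22)],T)
    print(np.degrees(a),np.round(q,1).tolist(),np.round(t,1).tolist(),np.round(w,1).tolist())
print("obs scene 210.2,243.8 / 175.7,277; top 379.2,188.5(outer end of bar); wrist corner ~332,128 sleeve end ~328,236")
```

```text
65.0 [[199.2, 242.6], [165.9, 274.6]] [[383.9, 195.5]] [[257.9, 128.8], [259.4, 247.2]]
70.0 [[201.3, 242.3], [168.0, 274.3]] [[382.8, 193.9]] [[276.1, 128.5], [276.1, 244.7]]
75.0 [[203.4, 242.1], [170.3, 274.3]] [[381.5, 192.2]] [[292.9, 128.2], [291.6, 241.9]]
80.0 [[205.7, 242.2], [172.7, 274.5]] [[380.2, 190.5]] [[308.0, 127.9], [305.5, 238.8]]
85.0 [[208.0, 242.5], [175.2, 274.9]] [[378.8, 188.8]] [[321.2, 127.5], [317.9, 235.4]]
90.0 [[210.4, 243.0], [177.7, 275.6]] [[377.4, 187.2]] [[332.6, 127.2], [328.5, 231.9]]
95.0 [[212.8, 243.7], [180.3, 276.4]] [[375.9, 185.5]] [[342.0, 126.8], [337.3, 228.2]]
obs scene 210.2,243.8 / 175.7,277; top 379.2,188.5(outer end of bar); wrist corner ~332,128 sleeve end ~328,236
```

Run:
```python
from h import *
P=np.load("P.npy");C=np.load(CF);c,s=np.cos(P[2]),np.sin(P[2]);y=np.degrees(P[2])
A=C.copy();A[:3,3]-=8*C[:3,1];B=A.copy();B[:3,3]-=90*C[:3,2]
H0=tool(y,0,[P[0]-60*c,P[1]-60*s,205]);H=tool(y,0,[P[0],P[1],180])
go([A,B,H0,H])
```

```text
offset [0.0, -0.008, 0.0] rot [0.0, 0.0, 0.0]
offset [0.0, -0.008, -0.09] rot [0.0, 0.0, 0.0]
offset [-0.0, 0.0195, -0.0944] rot [45.0, -0.0, 0.0]
offset [-0.0001, 0.0443, -0.0343] rot [45.0, -0.0, 0.0]
```

Request:
jog_arm([
  {"offset": [0, -0.004, 0], "rot": [0, 0, 0], "hand": 0},
  {"offset": [0, -0.008, 0], "rot": [0, 0, 0], "hand": 0},
  {"offset": [0, -0.008, -0.04], "rot": [0, 0, 0], "hand": 0},
  {"offset": [0, -0.008, -0.09], "rot": [0, 0, 0], "hand": 0},
  {"offset": [0, -0.008, -0.09], "rot": [0, 0, 0], "hand": 0},
  {"offset": [0, 0.0195, -0.0944], "rot": [45, 0, 0], "hand": 1},
  {"offset": [0, 0.0195, -0.0944], "rot": [45, 0, 0], "hand": 1},
  {"offset": [0, 0.0195, -0.0944], "rot": [45, 0, 0], "hand": 1},
  {"offset": [0, 0.0195, -0.0944], "rot": [45, 0, 0], "hand": 1},
  {"offset": [0, 0.0195, -0.0944], "rot": [45, 0, 0], "hand": 1},
  {"offset": [0, 0.0195, -0.0944], "rot": [45, 0, 0], "hand": 1},
  {"offset": [0, 0.0443, -0.0343], "rot": [45, 0, 0], "hand": 1},
  {"offset": [0, 0.0443, -0.0343], "rot": [45, 0, 0], "hand": 1},
  {"offset": [0, 0.0443, -0.0343], "rot": [45, 0, 0], "hand": 1},
  {"offset": [0, 0.0443, -0.0343], "rot": [45, 0, 0], "hand": 1},
])

```text
clock: 8.85
position: [631.7, -218.3, 180.9]
tcp_rot: [1.341, 2.84, 0.0]
ft_force: [-0.5, 0.1, -0.4]
opening: 85.4
```

Run:
```python
from h import *
T=pose();im=robot.read_camera("wrist");t=robot.read_camera("scene")
C=np.load(CF);print(T[:3,3],C[:3,3])
g=lambda im:np.clip((im/255.)**.6*255,0,255).astype(np.uint8)
cv2.imwrite("pics/m5.png",np.hstack([tile(g(t),125,190,100,150,4),tile(g(im),180,20,200,300,2)]))
P=np.load("P.npy");c,s=np.cos(P[2]),np.sin(P[2])
print(proj("wrist",[(P[0]-v*s,P[1]+v*c,147) for v in(62,22,-22)]+[(P[0]-62*s,P[1]+62*c,75)],T))
```

```text
[ 631.66207357 -218.34236006  180.88418784] [ 632.0313985  -217.15475748  180.0452318 ]
[[280.68219225 122.27960624]
 [280.57621412 202.47840098]
 [280.46530417 280.87645364]
 [279.4292482  120.07320001]]
```

View pics/m5.png

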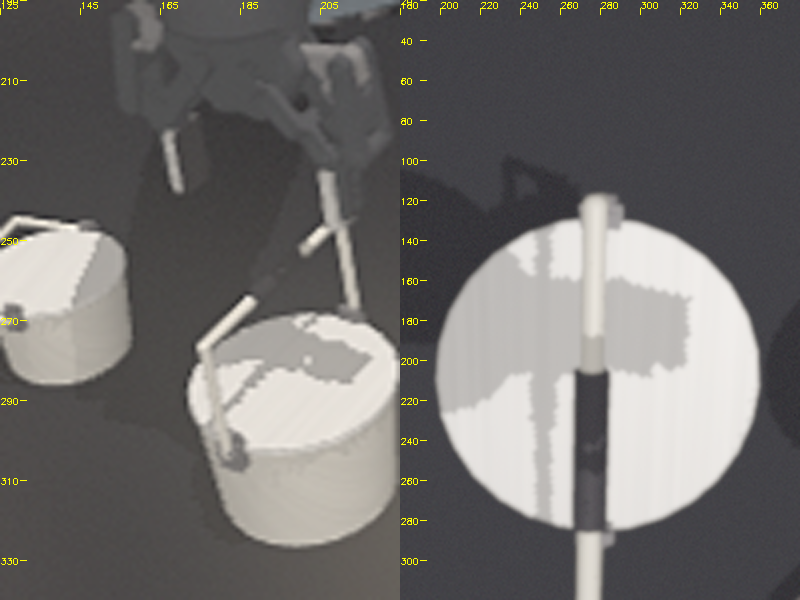

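Upright (about 88°), bar at wrist column 276, pail unmoved. I'll descend and grip the sleeve.

Request:
jog_arm([
  {"offset": [-0.0015, 0, 0.02], "rot": [0, 0, 0], "hand": 1},
  {"offset": [-0.0015, 0, 0.04], "rot": [0, 0, 0], "hand": 1},
  {"offset": [-0.0015, 0, 0.052], "rot": [0, 0, 0], "hand": 1},
  {"offset": [-0.0015, 0, 0.052], "rot": [0, 0, 0], "hand": 1},
  {"offset": [-0.0015, 0, 0.052], "rot": [0, 0, 0], "hand": 0.5},
  {"offset": [-0.0015, 0, 0.052], "rot": [0, 0, 0], "hand": 0.3},
  {"offset": [-0.0015, 0, 0.052], "rot": [0, 0, 0], "hand": 0.2},
  {"offset": [-0.0015, 0, 0.052], "rot": [0, 0, 0], "hand": 0.1},
  {"offset": [-0.0015, 0, 0.052], "rot": [0, 0, 0], "hand": 0},
  {"offset": [-0.0015, 0, 0.052], "rot": [0, 0, 0], "hand": 0},
  {"offset": [-0.0015, 0, 0.052], "rot": [0, 0, 0], "hand": 0},
  {"offset": [-0.0015, 0, 0.052], "rot": [0, 0, 0], "hand": 0},
], squeeze=50)

```text
clock: 10.45
position: [633.6, -218.0, 128.5]
tcp_rot: [1.338, 2.842, 0.0]
ft_force: [-0.3, -0.9, 2.7]
opening: 8.4
```

Run:
```python
from h import *
C=np.load(CF);D=np.eye(4);D[:3,3]=[-1.5,0,52];C=C@D;np.save(CF,C)
T=pose();print(C[:3,3],T[:3,3],robot.get_obs()["ft_force"])
p=np.array([599.54,258.37]);yw=1.660;ex=np.array([np.cos(yw),np.sin(yw)])
P=np.load("P.npy")
up=C.copy();up[2,3]=240
Z=lambda x,z:tool(np.degrees(yw),0,[*(p+ex*x),z])
mid=tool(68,0,[565,-60,240])
go([up,mid,Z(-190,240),Z(-165,230-18.7)],save=False)
```

```text
[ 632.97760518 -218.30054628  128.04482929] [ 633.64958892 -218.01663563  128.47755376] [-0.31898393 -0.92028269  2.68279698]
offset [0.0, 0.0, -0.112] rot [-0.0, 0.0, 0.0]
offset [0.1654, 0.0484, -0.1119] rot [0.0, -0.0, -28.5]
offset [0.2322, 0.1703, -0.1119] rot [0.0, -0.0, -55.6]
offset [0.2528, 0.1844, -0.0832] rot [0.0, -0.0, -55.6]
```

Request:
jog_arm([
  {"offset": [0, 0, -0.004], "rot": [0, 0, 0], "hand": 0},
  {"offset": [0, 0, -0.01], "rot": [0, 0, 0], "hand": 0},
  {"offset": [0, 0, -0.02], "rot": [0, 0, 0], "hand": 0},
  {"offset": [0, 0, -0.035], "rot": [0, 0, 0], "hand": 0},
  {"offset": [0, 0, -0.05], "rot": [0, 0, 0], "hand": 0},
  {"offset": [0, 0, -0.07], "rot": [0, 0, 0], "hand": 0},
  {"offset": [0, 0, -0.09], "rot": [0, 0, 0], "hand": 0},
  {"offset": [0, 0, -0.105], "rot": [0, 0, 0], "hand": 0},
  {"offset": [0, 0, -0.112], "rot": [0, 0, 0], "hand": 0},
  {"offset": [0, 0, -0.112], "rot": [0, 0, 0], "hand": 0},
  {"offset": [0, 0, -0.112], "rot": [0, 0, 0], "hand": 0},
  {"offset": [0, 0, -0.112], "rot": [0, 0, 0], "hand": 0},
])

```text
clock: 11.95
position: [633.0, -217.8, 238.9]
tcp_rot: [-1.337, -2.84, -0.0]
ft_force: [0.4, 0.6, -2.9]
opening: 8.1
```

Request:
jog_arm([
  {"offset": [0.009, 0.003, 0], "rot": [0, 0, -2], "hand": 0},
  {"offset": [0.025, 0.007, 0], "rot": [0, 0, -4.5], "hand": 0},
  {"offset": [0.045, 0.013, 0], "rot": [0, 0, -8], "hand": 0},
  {"offset": [0.067, 0.0195, 0], "rot": [0, 0, -11.5], "hand": 0},
  {"offset": [0.09, 0.027, 0], "rot": [0, 0, -15.5], "hand": 0},
  {"offset": [0.112, 0.034, 0], "rot": [0, 0, -19.5], "hand": 0},
  {"offset": [0.134, 0.042, 0], "rot": [0, 0, -23.5], "hand": 0},
  {"offset": [0.154, 0.051, 0], "rot": [0, 0, -28], "hand": 0},
  {"offset": [0.17, 0.064, 0], "rot": [0, 0, -32], "hand": 0},
  {"offset": [0.183, 0.081, 0], "rot": [0, 0, -36], "hand": 0},
  {"offset": [0.194, 0.1, 0], "rot": [0, 0, -40], "hand": 0},
  {"offset": [0.205, 0.12, 0], "rot": [0, 0, -44.5], "hand": 0},
  {"offset": [0.215, 0.138, 0], "rot": [0, 0, -48.5], "hand": 0},
  {"offset": [0.223, 0.153, 0], "rot": [0, 0, -52], "hand": 0},
  {"offset": [0.229, 0.164, 0], "rot": [0, 0, -54.5], "hand": 0},
  {"offset": [0.2322, 0.1703, 0], "rot": [0, 0, -55.6], "hand": 0},
  {"offset": [0.2322, 0.1703, 0], "rot": [0, 0, -55.6], "hand": 0},
  {"offset": [0.2322, 0.1703, 0], "rot": [0, 0, -55.6], "hand": 0},
])

```text
clock: 14.2
position: [616.6, 68.9, 240.2]
tcp_rot: [0.141, -3.138, 0.0]
ft_force: [-0.3, -0.7, -4.0]
opening: 8.2
```

Run:
```python
from h import *
C=np.load(CF);D=np.eye(4);D[:3,:3]=R.from_rotvec([0,0,np.radians(-55.6)]).as_matrix();D[:3,3]=[232.2,170.3,-112];C=C@D;np.save(CF,C)
T=pose();print(C[:3,3],T[:3,3],robot.get_obs()["ft_force"])
t=robot.read_camera("scene");tp=robot.read_camera("top");im=robot.read_camera("wrist");np.save("Tw6.npy",T)
g=lambda im:np.clip((im/255.)**.7*255,0,255).astype(np.uint8)
cv2.imwrite("pics/m6.png",np.hstack([tile(g(t),260,140,130,195,3)[:585],np.vstack([tile(g(tp),170,170,130,80,3)[:240],cv2.resize(tile(g(im),50,0,390,345,1),(390,345))])]))
p=np.array([599.54,258.37]);yw=1.660;ex=np.array([np.cos(yw),np.sin(yw)]);ey=np.array([-ex[1],ex[0]])
rel=T[:2,3]-p;print("TCP in stand frame",rel@ex,rel@ey, "yaw err", np.degrees(np.arctan2(T[1,1],T[0,1])-yw))
for sy in(36,-36): print(np.round(proj("scene",[(*(p+ex*-120+ey*sy),200.5)]),1),np.round(proj("wrist",[(*(p+ex*x+ey*sy),z) for x,z in((-120,200.5),(-140,212.5),(-100,212.5))],T),1).tolist())
```

```text
[616.46939993  69.15784581 240.10767763] [616.61783371  68.94911888 240.17937453] [-0.2888965  -0.72406535 -4.0407859 ]
TCP in stand frame -190.18912772078156 -0.13529389540863596 yaw err 0.034875010011189984
[[324.2 187.7]] [[410.8, 175.4], [379.0, 179.4], [460.3, 179.5]]
[[342.5 199.5]] [[398.5, 299.8], [369.0, 311.0], [442.5, 310.7]]
```

View pics/m6.png

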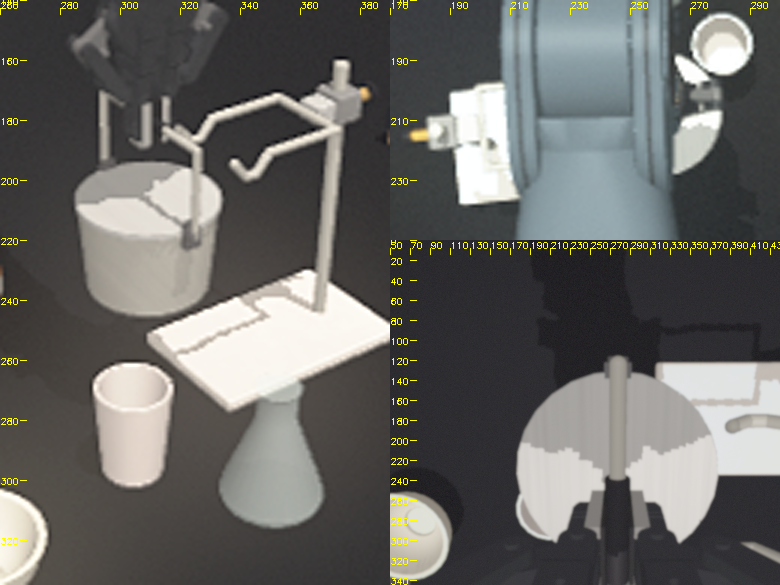

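The pail hangs upright in front of the fork, and the predicted dip positions match the pictures. I'll lower it to entry height and move it in above the dips.

Request:
jog_arm([
  {"offset": [0, 0, 0.01], "rot": [0, 0, 0], "hand": 0},
  {"offset": [0, 0, 0.02], "rot": [0, 0, 0], "hand": 0},
  {"offset": [0, 0, 0.028], "rot": [0, 0, 0], "hand": 0},
  {"offset": [0, 0, 0.028], "rot": [0, 0, 0], "hand": 0},
  {"offset": [0, 0.008, 0.028], "rot": [0, 0, 0], "hand": 0},
  {"offset": [0, 0.018, 0.028], "rot": [0, 0, 0], "hand": 0},
  {"offset": [0, 0.028, 0.028], "rot": [0, 0, 0], "hand": 0},
  {"offset": [0, 0.038, 0.028], "rot": [0, 0, 0], "hand": 0},
  {"offset": [0, 0.048, 0.028], "rot": [0, 0, 0], "hand": 0},
  {"offset": [0, 0.058, 0.028], "rot": [0, 0, 0], "hand": 0},
  {"offset": [0, 0.066, 0.028], "rot": [0, 0, 0], "hand": 0},
  {"offset": [0, 0.07, 0.028], "rot": [0, 0, 0], "hand": 0},
  {"offset": [0, 0.07, 0.028], "rot": [0, 0, 0], "hand": 0},
  {"offset": [0, 0.07, 0.028], "rot": [0, 0, 0], "hand": 0},
])

```text
clock: 16.1
position: [610.5, 138.9, 212.1]
tcp_rot: [0.142, -3.138, 0.0]
ft_force: [-0.0, -0.5, -3.5]
opening: 8.1
```

Run:
```python
from h import *
F=[];Z=[]
for i in range(4):
    t=robot.read_camera("scene");o=robot.get_obs();F.append(o["ft_force"]);Z.append(o["position"])
print(np.mean(F,0),np.std(F,0),np.mean(Z,0),np.std(Z,0),o["clock"])
g=lambda im:np.clip((im/255.)**.7*255,0,255).astype(np.uint8)
cv2.imwrite("pics/m7.png",tile(g(t),280,130,110,100,6))
```

```text
[ 0.373382   -0.22347728 -3.88203467] [0.35599382 0.30897873 0.43541292] [610.43892209 138.88847946 212.14050415] [0.01477237 0.0268174  0.0045953 ] 16.3
```

View pics/m7.png

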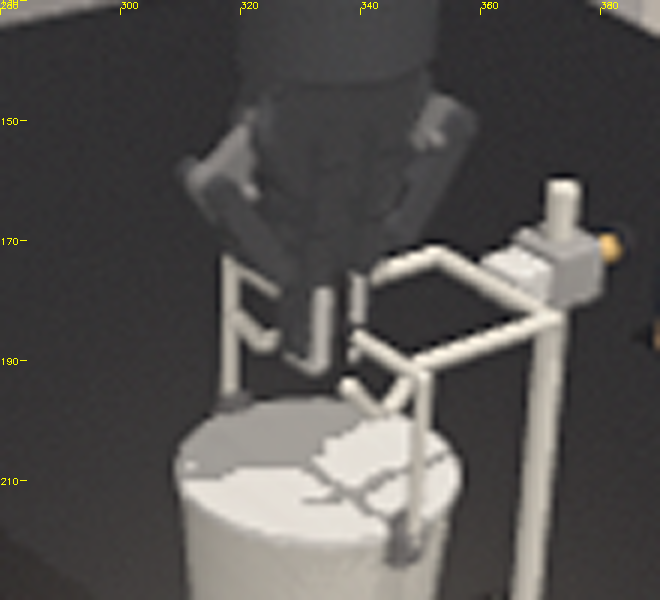

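The bar is directly above both dips, with the prongs between bar and lid and the near dip at pixel (344,198). The load reads about -3.9 N. I'll lower towards the seat.

Request:
jog_arm([
  {"offset": [0, 0, 0.004], "rot": [0, 0, 0], "hand": 0},
  {"offset": [0, 0, 0.008], "rot": [0, 0, 0], "hand": 0},
  {"offset": [0, 0, 0.012], "rot": [0, 0, 0], "hand": 0},
  {"offset": [0, 0, 0.015], "rot": [0, 0, 0], "hand": 0},
  {"offset": [0, 0, 0.017], "rot": [0, 0, 0], "hand": 0},
  {"offset": [0, 0, 0.018], "rot": [0, 0, 0], "hand": 0},
  {"offset": [0, 0, 0.018], "rot": [0, 0, 0], "hand": 0},
  {"offset": [0, 0, 0.018], "rot": [0, 0, 0], "hand": 0},
])

```text
clock: 17.3
position: [610.4, 139.3, 194.3]
tcp_rot: [-0.142, 3.138, 0.0]
ft_force: [-0.7, 0.2, -3.3]
opening: 8.2
```

Request:
jog_arm([
  {"offset": [0, 0, 0.0005], "rot": [0, 0, 0], "hand": 0},
  {"offset": [0, 0, 0.001], "rot": [0, 0, 0], "hand": 0},
  {"offset": [0, 0, 0.0015], "rot": [0, 0, 0], "hand": 0},
  {"offset": [0, 0, 0.002], "rot": [0, 0, 0], "hand": 0},
  {"offset": [0, 0, 0.002], "rot": [0, 0, 0], "hand": 0},
])

```text
clock: 17.92
position: [610.5, 139.4, 192.6]
tcp_rot: [-0.142, 3.138, 0.001]
ft_force: [-0.9, 0.6, -0.8]
opening: 7.9
```

```bash
cat > f.py <<'E'
from h import *
F=[];
for i in range(4): robot.read_camera("top");o=robot.get_obs();F.append(o["ft_force"])
print(np.mean(F,0),np.std(F,0),o["position"],o["clock"],o["wrist_torque"])
E
python3 f.py
```

```text
[-0.22082345  0.16897167 -0.1426353 ] [0.24168766 0.36180601 0.21128514] [610.50035767 139.35215065 192.42993519] 18.125 [ 0.11700383  0.11041748 -0.04120385]
```

Run:
```python
from h import *
t=np.mean([robot.read_camera("scene") for _ in range(3)],0)
g=np.clip((t/255.)**.6*255,0,255).astype(np.uint8)
cv2.imwrite("pics/m8.png",tile(g,310,160,60,50,12))
```

```text
(no output)
```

View pics/m8.png

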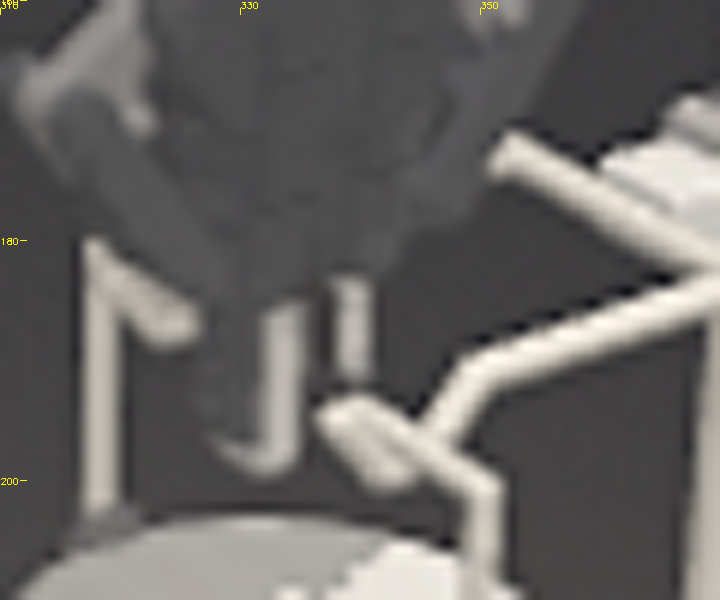

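Run:
```python
from h import *
p=np.array([599.54,258.37]);yw=1.660;ex=np.array([np.cos(yw),np.sin(yw)]);ey=np.array([-ex[1],ex[0]])
for tx,sy in(((490,483),-62),((95,250),62)):
    o,d=ray("scene",(310+tx[0]/12,160+tx[1]/12))
    s=(sy-(o[:2]-p)@ey)/(d[:2]@ey);q=o+s*d;print(sy,(q[:2]-p)@ex,q[2])
for tx,sy in(((393,474),-36),((165,320),36)):
    o,d=ray("scene",(310+tx[0]/12,160+tx[1]/12))
    s=(sy-(o[:2]-p)@ey)/(d[:2]@ey);q=o+s*d;print("dip",sy,(q[:2]-p)@ex,q[2])
for x,z in((-120,207),(-120,211),(-113,207),(-113,211),(-127,211)):
    print(x,z,[((proj("scene",[(*(p+ex*x+ey*sy),z)])[0]-[310,160])*12).round() .tolist()for sy in(-62,-36,36,62)])
```

```text
-62 -117.0504136393592 209.54081777578847
62 -120.43072387578269 208.51635262294207
dip -36 -119.27727164792357 200.20683729574978
dip 36 -121.41960624184959 203.6431411911629
-120 207 [[477.0, 499.0], [392.0, 444.0], [171.0, 304.0], [97.0, 256.0]]
-120 211 [[478.0, 481.0], [393.0, 426.0], [172.0, 286.0], [97.0, 239.0]]
-113 207 [[506.0, 489.0], [420.0, 435.0], [199.0, 295.0], [124.0, 248.0]]
-113 211 [[507.0, 471.0], [421.0, 417.0], [199.0, 277.0], [124.0, 230.0]]
-127 211 [[449.0, 491.0], [364.0, 436.0], [144.0, 295.0], [69.0, 247.0]]
```

Bar at x ≈ -119, on the flat floor, and the hook carries all the load (residual -0.1 N). Now I release gently and rise.

Request:
jog_arm([
  {"offset": [0, 0, 0], "rot": [0, 0, 0], "hand": 0.12},
  {"offset": [0, 0, 0], "rot": [0, 0, 0], "hand": 0.15},
  {"offset": [0, 0, 0], "rot": [0, 0, 0], "hand": 0.2},
  {"offset": [0, 0, 0], "rot": [0, 0, 0], "hand": 0.3},
  {"offset": [0, 0, 0], "rot": [0, 0, 0], "hand": 0.45},
  {"offset": [0, 0, 0], "rot": [0, 0, 0], "hand": 0.6},
  {"offset": [0, 0, 0], "rot": [0, 0, 0], "hand": 0.6},
  {"offset": [0, 0, 0], "rot": [0, 0, 0], "hand": 0.6},
  {"offset": [0, 0, -0.01], "rot": [0, 0, 0], "hand": 0.6},
  {"offset": [0, 0, -0.025], "rot": [0, 0, 0], "hand": 0.6},
  {"offset": [0, 0, -0.045], "rot": [0, 0, 0], "hand": 0.6},
  {"offset": [0, 0, -0.07], "rot": [0, 0, 0], "hand": 0.6},
  {"offset": [0, 0, -0.1], "rot": [0, 0, 0], "hand": 0.6},
  {"offset": [0, 0, -0.1], "rot": [0, 0, 0], "hand": 0.6},
  {"offset": [0, 0, -0.1], "rot": [0, 0, 0], "hand": 0.6},
  {"offset": [0, 0, -0.1], "rot": [0, 0, 0], "hand": 0.6},
  {"offset": [0, 0, -0.1], "rot": [0, 0, 0], "hand": 0.6},
  {"offset": [0, 0, -0.1], "rot": [0, 0, 0], "hand": 0.6},
])

```text
clock: 20.52
position: [610.1, 139.2, 291.4]
tcp_rot: [0.142, -3.137, -0.0]
ft_force: [0.1, 0.2, -0.4]
opening: 51.2
```

```bash
python3 f.py
python3 - <<'E'
from h import *
t=robot.read_camera("scene")
for _ in range(5): u=robot.read_camera("scene")
c=(slice(150,280),slice(290,390));print("diff",np.abs(t[c].astype(float)-u[c]).max(),np.abs(t[c].astype(float)-u[c]).mean())
g=np.clip((u/255.)**.7*255,0,255).astype(np.uint8)
cv2.imwrite("pics/m9.png",tile(g,280,130,130,100,6))
E
```

```text
[ 0.19033505  0.26956755 -0.09090579] [0.37224347 0.31084583 0.51527205] [610.33120826 139.2244405  292.04889042] 20.725 [ 0.00144266 -0.01421474 -0.05570528]
diff 21.0 0.6487179487179487
```

View pics/m9.png

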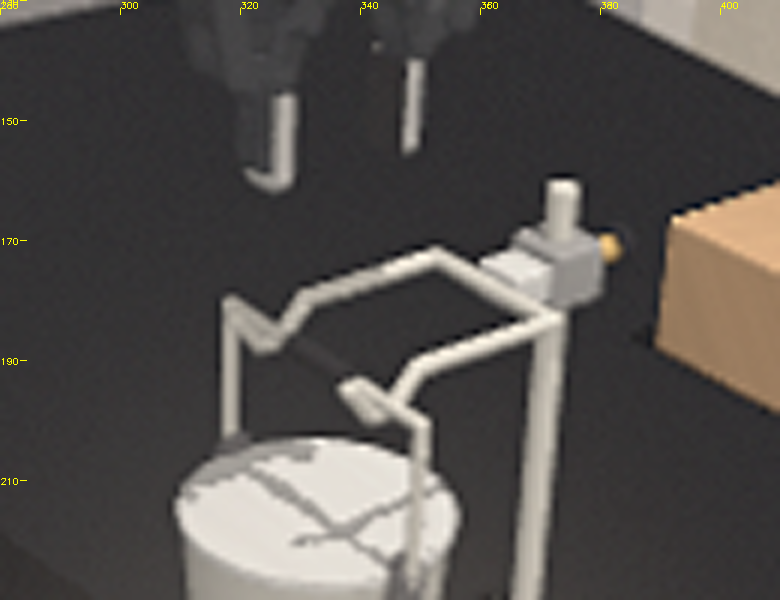

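The pail hangs in both dips and the gripper is clear. I'll wait briefly for stillness, then hand in.

Request:
jog_arm([
  {"offset": [0, 0, -0.02], "hand": 0.6, "rot": [0, 0, 0]},
  {"offset": [0, 0, -0.02], "hand": 0.6, "rot": [0, 0, 0]},
  {"offset": [0, 0, -0.02], "hand": 0.6, "rot": [0, 0, 0]},
  {"offset": [0, 0, -0.02], "hand": 0.6, "rot": [0, 0, 0]},
  {"offset": [0, 0, -0.02], "hand": 0.6, "rot": [0, 0, 0]},
  {"offset": [0, 0, -0.02], "hand": 0.6, "rot": [0, 0, 0]},
  {"offset": [0, 0, -0.02], "hand": 0.6, "rot": [0, 0, 0]},
  {"offset": [0, 0, -0.02], "hand": 0.6, "rot": [0, 0, 0]},
  {"offset": [0, 0, -0.02], "hand": 0.6, "rot": [0, 0, 0]},
  {"offset": [0, 0, -0.02], "hand": 0.6, "rot": [0, 0, 0]},
  {"offset": [0, 0, -0.02], "hand": 0.6, "rot": [0, 0, 0]},
  {"offset": [0, 0, -0.02], "hand": 0.6, "rot": [0, 0, 0]},
])

```text
clock: 22.52
position: [610.4, 139.2, 312.1]
tcp_rot: [0.142, -3.138, -0.0]
ft_force: [-0.4, 0.1, -0.6]
opening: 51.4
```

Run:
```python
from h import *
G=lambda:cv2.cvtColor(robot.read_camera("scene"),cv2.COLOR_RGB2GRAY)[195:255,300:362].astype(np.float32)
f=[G() for _ in range(9)];w=cv2.createHanningWindow(f[0].shape[::-1],cv2.CV_32F)
s=[np.round(cv2.phaseCorrelate(f[0],x,w)[0],3).tolist() for x in f[1:]];print(s)
if np.abs(s).max()<.15: print("hand in",robot.hand_in())
```

```text
[[-0.006, -0.016], [0.006, -0.018], [0.014, -0.002], [-0.006, 0.001], [0.015, -0.002], [0.022, -0.018], [0.016, -0.006], [-0.006, -0.008]]
the job is handed in; nothing more can be done
hand in None
```

The pail is hanging on the forked hook, and I handed the job in at about 23 s of the 72 s allowed.

- **Swing:** I pushed the folded bail up to about 88–90° with the shut fingertips from outside and below. The pail stayed where it stood, and forces were negligible.
- **Carry:** I gripped the sleeve, and the load read about 3.9 N. I lifted the pail and carried it round to the fork at a bar height of about 259 mm.
- **Set-down:** I entered the fork from its open end and lowered the last 2 mm in 0.5 mm steps. The load on the arm fell to about 0.1 N before I opened the fingers.

**Last checks:** The scene picture showed the bar in both dips and the pail upright. It moved less than 0.03 px over nine frames, and the gripper was well clear.

**Disagreements:** The seat height came out as about 207 mm by eye and about 211 mm from the arm's own position at contact. The bar measured about 209 mm in the picture. I took that as within camera error, because the bar lay within about 3 mm of the flat floor's centre. I did not check each bystander's position afterwards. Nothing indicated a contact, and by my estimates the carry path cleared them all.

I viewed 12 pictures, two over the budget of 10.

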